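# Clamp a pine board in the cam-clamp jig

### The job

Get the pine board ready for working in the clamping jig: push it snugly into the corner, its end against the end stop and its long edge against the fence, then push both cam levers round until each cam holds the board tight. Everything is done by pushing: do not lift or tip the board, and leave the offcut, tape measure, glue bottle and screwdriver where they are.

Things in the scene. Friction and masses are not known exactly. Their poses are not given: they have to be found in the camera images.
- jig: Clamping jig, fixed: brown MDF plate 300 (x) x 460 (y) x 18 mm thick with 20 mm dog holes. Origin: centre of its underside, on the bench. z up, x away from the robot (within 0.3 rad), y to the left. Aluminium fence along its far side, end stop at its left end. The cam clamps stand on the near side of the board, pivots at jig x = -40, y = +96 (left) and -96 mm (right).
- fence_face (a point): Middle of the fence's clamping face, at the plate's top: jig x = 85, y = 0, z = 18 mm. The fence is an aluminium bar 440 mm long (jig y), 40 mm wide, 35 mm above the plate; the face looks to -x.
- stop_face (a point): On the end stop's face at the plate's top: jig x = 41, y = 140, z = 18 mm. The stop is an aluminium block 85 mm (jig x) by 30 mm, 30 mm above the plate; the face looks to -y.
- board: Loose pine board, 95 (x) x 280 (y) x 20 mm thick, about 0.27 kg, flat on the plate (underside 18 mm above the bench), nearly along the fence. Origin: centre of its underside; y along its length. It starts between fence and open cams, 4 to 7 mm off the fence, 20 to 50 mm short of the end stop. Home: origin at jig x = 37.5, y = 0 mm.
- left_lever (a joint): Angle q of the left cam lever about its vertical pivot, 0 (open) to 1.75 rad (hard stop), growing counterclockwise from above. The lever points along pi - 0.35 + q from jig x: from towards the robot round to the right. Starts at 0 to 0.3, turns easily (0.06 Nm), stays where left. With the board at the fence the cam meets it near 1.2, then tightens steadily, tight from 1.35; friction locks it.
- right_lever (a joint): The same for the right cam lever.
- left_pivot (a point): On the left lever's pivot axis, at mid-height of the lever, 48 mm above the bench.
- right_pivot (a point): The same on the right lever.
- left_tip (a point): End of the left lever, 110 mm from its pivot, at its mid-height. The lever is a black bar 16 mm wide with a round 24 mm end, 41 to 55 mm above the bench (23 to 37 mm over the plate), free space below it beyond the cam. A fingertip beside it near the tip pushes it: under 2 N when free; 8 to 12 N makes it tight.
- right_tip (a point): The same on the right lever.
- left_cam: Black eccentric disc under the left lever, turning with it: radius 25.3 mm, centre 12 mm off the pivot, 20 to 41 mm above the bench. Origin on the pivot axis at the plate's top. As the lever closes, the disc bears on the board's near long edge and drives it to the fence, dragging it a little towards the end stop; the pivot's rubber bush yields about 1 mm per 12 N.
- right_cam: The same under the right lever.
- offcut: Loose wooden offcut, 34 x 48 x 40 mm tall, on the plate's near left corner. Origin: centre of its underside. Leave it.
- tape: Loose tape measure, 70 x 36 x 56 mm tall, on the bench to the right of the plate. Origin: centre of its underside. Leave it.
- glue: Loose glue bottle, 68 mm across, 190 mm tall, on the bench to the left of the plate. Origin: centre of its underside. Leave it.
- screwdriver: Loose screwdriver lying on the bench between plate and robot, about 20 cm long. Leave it.

How it is judged (in metres and radians):
On the way, in this order (a step that is already met when the one before it is completed fails the run):
1. the board is in the corner: its end within 3 mm of the end stop, its long edge within 2.5 mm of the fence (y of board in the frame of jig above -0.003 m and x of board in the frame of jig above 0.035 m), for 0.2 s.
2. both cams press on the board (contact force between each of left_cam, right_cam and board above 5 N), for 0.2 s.
At the end, for the whole second after the job is handed in: The board lies flat on the plate, its end within 3 mm of the end stop, its long edge within 2 mm of the fence and parallel to it within 0.012 rad, each cam pressing on it with more than 5 N by itself, everything at rest (all of step 2 and y of board in the frame of jig above -0.003 m and x of board in the frame of jig above 0.0355 m and angle between the y axis of board and the y axis of jig, either way round below 0.012 rad and height (world z) of board below 0.022 m and angle between board's own z axis and vertical below 0.03 rad and linear speed of board below 0.01 m/s); the robot touches nothing.
It fails at once if the board is lifted or tipped (height (world z) of board above 0.028 m or angle between board's own z axis and vertical above 0.12 rad).
It fails at once if a bystander is moved by more than 20 mm (distance of any of offcut, tape, glue, screwdriver from where it was at the start of the episode above 0.02 m).
It also fails if it takes over 69 s, if anything falls off the work surface, if the arm or the gripper's body presses on something with over 40 N, if the wrist force passes 120 N, or if a joint passes its speed limit or range.

### The arm

A 7-joint arm with a two-finger parallel gripper is mounted at the origin on the work surface. World frame = base frame: x ahead of the robot, y to its left, z up, the work surface at z = 0. Lengths are in m, angles in degrees, forces in N, time in s.
With the tool pointing down it reaches from about 0.35 to 0.775 m from the base axis. Payload 3.1 kg.
Tool frame: the origin (TCP) lies on the centre line of the jaws, within the pads' length; the fingertips stand 17 mm ahead of it and the grasp point (between the pads) lies 2 mm behind it (robot.tip_reach is the distance from the TCP to the fingertips, in m); z points along the fingers, y is the line along which they close (so a half turn about z gives the same grasp; the last joint's range is limited). The gripper opens to 85 mm and grips with 20 to 120 N. Pads are 22 mm wide; open, the fingers measure 114 mm over their backs; the gripper's body (76 mm by 85 mm) begins 54 mm behind the grasp point. The pads swing forward as they close: fully open they stand 13 mm farther back than shut.
Start: joints at [-77.103, 17.813, 0.802, 86.603, -0.252, 75.585, -1.558], TCP at [0.145, 0.531, 0.248] pointing down, gripper open.
Joint ranges: [-154.91, 154.91], [-16.99, 109.72], [-72.82, 74.43], [7.12, 147.25], [-82.49, 262.49], [11.32, 116.49], [-174.64, 174.64]. Speed limits (degrees/s): [159.86, 159.86, 180, 180, 180, 180, 180].

### API

Orientations are given as [roll, pitch, yaw] about the fixed x, y, z axes, in that order (R = Rz(yaw) Ry(pitch) Rx(roll)).
In Python, from station import robot, fingers, vision, workorder, recognise gives the robot as it stands. Calls block until the motion is done:
- robot.move_to(position, orientation): joint-space move of the TCP to a pose.
- robot.line_to(position, orientation=None, velocity=0.15, f_stop=None): straight line of the TCP; orientation=None keeps the orientation; velocity is the mean speed in m/s. With f_stop (N) it stops when the force on the tool has changed by that much, and returns True; else False.
- robot.move_j(angles): joint-space move.
- fingers.gripper_to(opening, force=None): opening from 0.0 (shut) to 1.0 (fully open); force is the grip in N (None keeps the last); returns when the fingers have stopped.
- robot.pause(seconds).
- robot.inverse_kinematics(position, orientation): joint angles nearest the present ones, or None.
- vision.grab_frame(name): name is "scene" or "top"; returns the picture (384x512x3 uint8, red, green, blue); there is no depth.
- vision.calibration(name): a dict with "mtx" (3x3 intrinsics, pixels), "k1" (the pictures are not rectified: a ray, as slopes to the right and down, at radius r is drawn at 1 + k1 r^2 times it, then the intrinsics apply), "extrinsics" (4x4, takes a point from world to camera coordinates). Camera axes: x right, y up, looking along -z (the intrinsics and any distortion apply to the point x, -y, -z); pixel columns grow to the right and rows downward; lengths in m; the calibration is good to about 2 mm. A picture is of the moment at which its call begins. calibration takes no time and is no camera call.
A pose or a line that the arm cannot do raises robot.PlanningError and nothing moves.
- workorder.close_job(): hands the job in; it is judged then, once.
Trained networks look in the newest picture that a camera, given by its name, has taken for a name from the list of things; names that differ only in an ending like _2 or _b are one class to them, and where a whole thing is asked for, a point or a joint stands for the part that bears it (a point fixed in the world has none). Each returns a list of dicts, best first, with "p" (0 to 1); they miss things now and then, are a little off and sometimes report something else, mostly with a low value. They report only what shows in the picture. A call takes as long as a camera call.
- recognise(label, camera): "rect" ([centre column, centre row, width, height] in pixels, round what is visible of it).
Readings, each from a call of its own:
- robot.current_time_s(): time.
- robot.current_joint_positions(): joint angles.
- robot.current_dq(): joint speeds.
- robot.current_joint_torque(): joint torques, N m.
- robot.current_tool_pos(): TCP position.
- robot.current_eef_rot(): TCP orientation.
- robot.current_contact_force(): force on the tool from outside, world axes, zero at the start.
- robot.current_torque(): the same for the moment, N m.
- robot.current_finger_gap(): opening from 0.0 (shut) to 1.0 (fully open).
- robot.current_gripper_force(): force on a finger pad.
Only numpy, scipy, OpenCV 4.12 (cv2) and the standard library are available. Lean on these libraries where they do the work, as an engineer would, in place of code of your own. Each camera call takes 0.05 s, during which the arm holds its last target. There are 200 camera calls.

## Working session

There is one attempt and no reset: what is moved stays moved. The work goes in short steps, each a Python script; the robot and the scene stay as the last script left them, time stands still between calls to the robot, and variables do not carry over. Pictures are saved under pics/ and viewed, at most 10 in all, crops included, and the job is handed in when it is done.

```bash
mkdir -p pics; ls
python3 - <<'E'
from station import robot, fingers, vision, workorder, recognise
import cv2,numpy as np
print(robot.current_time_s(), robot.current_eef_rot())
for c in("scene","top"):
    im=vision.grab_frame(c); cv2.imwrite(f"pics/{c}0.png",im[:,:,::-1])
    k=vision.calibration(c); print(c,np.round(k["mtx"],1).tolist(),k["k1"],np.round(k["extrinsics"],3).tolist())
    for n in["jig","board","left_lever","right_lever","left_tip","right_tip","left_cam","offcut","tape","glue","screwdriver","left_pivot"]:
        print(c,n,[(np.round(d["rect"]).tolist(),round(d["p"],2)) for d in recognise(n,c)[:3]])
E
```

```text
pics
0.0 [-1.79862444e+02  5.46360147e-03  1.64717672e+02]
scene [[430.3, 0.0, 252.4], [0.0, 430.3, 193.7], [0.0, 0.0, 1.0]] -0.03977927642612845 [[0.205, 0.979, 0.012, -0.216], [-0.78, 0.156, 0.607, 0.394], [0.592, -0.134, 0.795, -1.542], [0.0, 0.0, 0.0, 1.0]]
scene jig [([219.0, 236.0, 191.0, 134.0], 0.63)]
scene board [([205.0, 234.0, 112.0, 50.0], 0.91)]
scene left_lever [([245.0, 188.0, 16.0, 44.0], 0.66)]
scene right_lever [([174.0, 203.0, 21.0, 48.0], 0.67)]
scene left_tip [([240.0, 189.0, 18.0, 42.0], 0.69)]
scene right_tip [([175.0, 203.0, 22.0, 46.0], 0.67)]
scene left_cam [([244.0, 201.0, 15.0, 14.0], 0.63)]
scene offcut [([281.0, 184.0, 21.0, 22.0], 0.64), ([354.0, 197.0, 29.0, 59.0], 0.45)]
scene tape [([84.0, 244.0, 30.0, 32.0], 0.74)]
scene glue [([354.0, 198.0, 32.0, 57.0], 0.71)]
scene screwdriver []
scene left_pivot [([243.0, 191.0, 12.0, 45.0], 0.76)]
top [[352.5, 0.0, 245.5], [0.0, 352.5, 185.3], [0.0, 0.0, 1.0]] -0.017700137914736194 [[0.001, -1.0, 0.02, 0.087], [0.996, 0.003, 0.092, -0.546], [-0.092, 0.019, 0.996, -1.004], [0.0, 0.0, 0.0, 1.0]]
top jig [([280.0, 162.0, 164.0, 105.0], 0.62)]
top board [([289.0, 146.0, 98.0, 42.0], 0.82)]
top left_lever [([252.0, 188.0, 13.0, 44.0], 0.98)]
top right_lever [([318.0, 183.0, 22.0, 49.0], 0.77)]
top left_tip [([250.0, 190.0, 20.0, 42.0], 0.59)]
top right_tip [([318.0, 185.0, 18.0, 39.0], 0.7)]
top left_cam [([252.0, 176.0, 17.0, 22.0], 0.55), ([252.0, 190.0, 18.0, 46.0], 0.45)]
top offcut [([212.0, 186.0, 20.0, 15.0], 0.56)]
top tape [([395.0, 161.0, 25.0, 27.0], 0.57)]
top glue [([148.0, 145.0, 33.0, 36.0], 0.91)]
top screwdriver [([293.0, 234.0, 66.0, 11.0], 0.7), ([279.0, 161.0, 162.0, 112.0], 0.48)]
top left_pivot [([253.0, 188.0, 16.0, 47.0], 0.79), ([317.0, 186.0, 17.0, 40.0], 0.26)]
```

Run:
```python
import cv2
a=cv2.imread("pics/top0.png")[90:260,130:420]; cv2.imwrite("pics/top0c.png",cv2.resize(a,(797,467),interpolation=cv2.INTER_CUBIC))
a=cv2.imread("pics/scene0.png")[150:320,90:380]; cv2.imwrite("pics/scene0c.png",cv2.resize(a,(797,467),interpolation=cv2.INTER_CUBIC))
```

```text
(no output)
```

View pics/top0c.png

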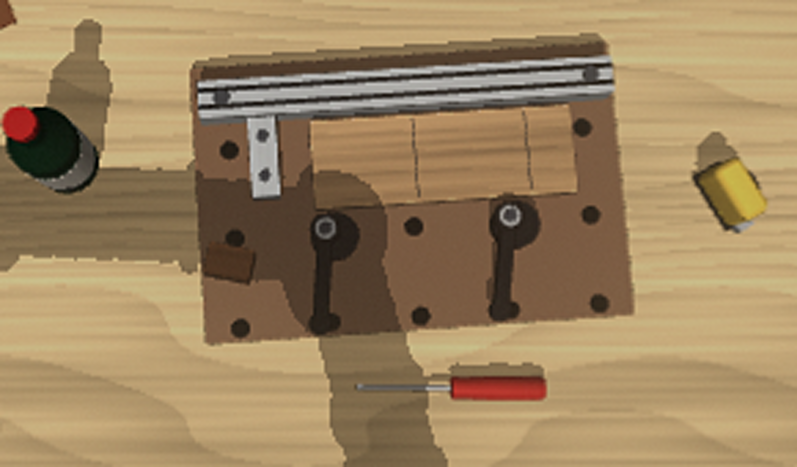

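View pics/scene0c.png

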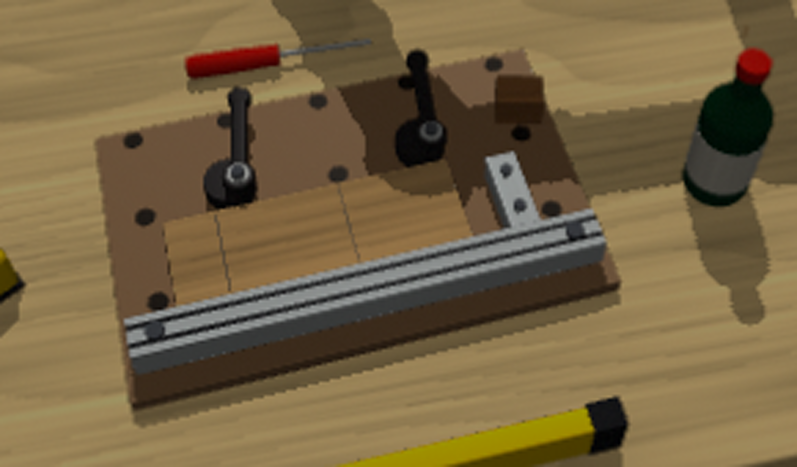

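The pictures show the jig with plate corners at top-crop (192,65), (607,37), (633,313), (205,344), pivots at (326,228) and (511,215), and the board at (311..576, 104..209). The scene crop agrees. Next I fit the jig pose to both views.

```bash
cat > h.py <<'E'
import numpy as np, cv2
from scipy.optimize import least_squares
from station import robot, fingers, vision, workorder, recognise
K={c:vision.calibration(c) for c in("scene","top")}
def proj(c,P):
    k=K[c];P=np.atleast_2d(P);E=np.array(k["extrinsics"]);q=P@E[:3,:3].T+E[:3,3]
    s=np.c_[q[:,0],-q[:,1]]/-q[:,2:3]; s=s*(1+k["k1"]*(s**2).sum(1,keepdims=True)); m=np.array(k["mtx"])
    return s*[m[0,0],m[1,1]]+m[:2,2]
def tf(p,P):  # p=x,y,z,yaw
    c,s=np.cos(p[3]),np.sin(p[3]);P=np.atleast_2d(P)
    return np.c_[c*P[:,0]-s*P[:,1]+p[0],s*P[:,0]+c*P[:,1]+p[1],P[:,2]+p[2]]
def fit(obs,p0,free=4):
    def f(v):
        p=np.r_[v,p0[free:]] if free==4 else np.array([v[0],v[1],0,v[2]])
        return np.concatenate([(proj(c,tf(p,[np.array(x)/1e3 for x in X]))-px).ravel() for c,X,px in obs])
    v0=p0 if free==4 else [p0[0],p0[1],p0[3]]
    r=least_squares(f,v0,loss="soft_l1"); return r.x,r.fun
E
cat > a.py <<'E'
from h import *
z=290/797
T=lambda L:np.array(L)*z+[130-.5+z/2,90-.5+z/2]
S=lambda L:np.array(L)*z+[90-.5+z/2,150-.5+z/2]
J=[("top",[(-150,230,18),(-150,-230,18),(85,220,53),(85,-220,53),(125,220,53),(125,-220,53),(-1.5,140,48),(-1.5,170,48),(-40,96,58),(-40,-96,58)],
 T([(205,344),(633,313),(199,120),(613,95),(197,82),(612,57),(281,195),(255,198),(326,228),(511,215)])),
 ("scene",[(-150,230,18),(-150,-230,18),(85,220,53),(85,-220,53),(125,220,53),(125,-220,53),(-1.5,140,48),(-1.5,170,48),(-40,96,58),(-40,-96,58)],
 S([(523,50),(97,140),(596,211),(126,320),(604,238),(129,350),(487,158),(515,152),(431,131),(237,174)]))]
j,r=fit(J,[.6,0,0,0]); print("jig",j.round(4),r.round(1))
j3,r=fit(J,[.6,0,0,0],3); print("jig z0",j3.round(4),abs(r).mean()); np.save("jig.npy",j3)
B=[("top",[(47.5,140,38),(-47.5,140,38),(-47.5,-140,38),(47.5,-140,38)],T([(311,122),(316,209),(576,192),(570,104)])),
 ("scene",[(-47.5,-140,38)],S([(163,222)]))]
b,r=fit(B,[.6,0,0,0],3);print("board",b.round(4),r.round(1))
d=b[:2]-j3[:2];c,s=np.cos(j3[2]),np.sin(j3[2]);print("board in jig",c*d[0]+s*d[1],-s*d[0]+c*d[1],b[2]-j3[2])
P=[np.r_[j3[:2],0,j3[2]]]
for n,y,t,sc in(("left",96,(323,323),(418,60)),("right",-96,(503,311),(239,98))):
    def f(q):
        a=np.pi-.35+q[0];X=tf(P[0],[(-.04+.11*np.cos(a),y/1e3+.11*np.sin(a),.055)])
        return np.r_[(proj("top",X)-T([t])).ravel(),(proj("scene",X)-S([sc])).ravel()]
    R=least_squares(f,[.1]);print(n,R.x,R.fun.round(1))
for n,t,h in(("offcutTL",(208,242),40+18),("offcutBR",(252,283),58),("tip",(358,387),5),("handle",(545,388),30),("glue",(70,165),20)):
    R=least_squares(lambda v:(proj("top",[[v[0],v[1],h/1e3]])-T([t])).ravel(),[.6,0]);print(n,R.x.round(3))
E
python3 a.py
```

```text
jig [ 0.6254 -0.0113 -0.002   0.0685] [-0.2  0.1  0.1  0.8 -0.4 -0.5  0.3 -0.7 -0.4 -0.3 -0.7 -0.2 -0.5  0.4
 -1.4 -0.  -0.6  0.2 -0.7  0.6 -0.1 -0.2 -0.8 -0.3 -1.6 -0.7 -0.9 -0.3
  0.8  2.1 -0.1  3.3 -1.1  0.2 -0.6 -0.  -0.2  0.2  0.1 -0.1]
jig z0 [ 0.6258 -0.0112  0.069 ] 0.6356402056919357
board [ 0.6588 -0.0448  0.0698] [-0.9 -0.4 -0.5  0.1  0.7  0.1 -0.2  0.2 -0.8  0.1]
board in jig 0.030548247332698158 -0.03572662467851843 0.0008810636584219156
left [0.23947512] [-1.1  4.4 -1.4 -4. ]
right [0.18851074] [-0.8  4.  -0.8 -4.4]
offcutTL [0.564 0.201]
offcutBR [0.522 0.156]
tip [0.415 0.045]
handle [ 0.415 -0.15 ]
glue [0.651 0.354]
```

```bash
cat >> h.py <<'E'
try: JX,JY,JA=np.load("jig.npy")
except Exception: pass
def W(x,y,z):  # jig mm -> world m
    c,s=np.cos(JA),np.sin(JA); x,y=x/1e3,y/1e3
    return [JX+c*x-s*y,JY+s*x+c*y,z]
def O(a): return [180,0,np.degrees(JA+a)]
def st(m): print(m,round(robot.current_time_s(),2),np.round(robot.current_contact_force(),1),tool())
def tool():
    p=np.array(robot.current_tool_pos())-[JX,JY,0];c,s=np.cos(JA),np.sin(JA)
    return np.round([(c*p[0]+s*p[1])*1e3,(-s*p[0]+c*p[1])*1e3,p[2]*1e3],1)
def save(c,n):
    im=vision.grab_frame(c); cv2.imwrite(f"pics/{n}.png",im[:,:,::-1]); return im
E
python3 - <<'E'
from h import *
print(robot.tip_reach)
fingers.gripper_to(0.0)
robot.move_to([.45,.12,.25],O(0)); st("via")
robot.move_to(W(30,-215,.12),O(0)); print(np.round(robot.current_joint_positions()))
robot.line_to(W(30,-215,.041),velocity=.1); st("down")
h=robot.line_to(W(30,-146,.041),velocity=.04,f_stop=10); st(h)
robot.line_to(W(30,-165,.041)); robot.line_to(W(30,-165,.12))
robot.line_to(W(-45,0,.12),velocity=.25); robot.line_to(W(-45,0,.041),velocity=.1); st("down2")
h=robot.line_to(W(-12,0,.041),velocity=.03,f_stop=10); st(h)
robot.line_to(W(-40,0,.041)); robot.line_to(W(-40,0,.12)); 
robot.move_to([.45,.12,.25],O(0)); st("end")
save("top","top1");save("scene","scene1")
a=cv2.imread("pics/top1.png")[90:260,130:420]; cv2.imwrite("pics/top1c.png",cv2.resize(a,(797,467),interpolation=cv2.INTER_CUBIC))
E
```

```text
0.017
via 3.92 [ 0.5 -0.4 -0.4] [-166.5  144.3  249.9]
[ -6.  47.  44.  69. -32.  76. -49.]
down 6.44 [-0.6  0.2  1.6] [  30.5 -215.5   41.8]
False 8.32 [ 1.6 -8.4 -0.5] [  29.5 -153.3   42.3]
down2 11.08 [ 0.3  0.4 -0.2] [-44.4  -0.3  41.6]
True 11.97 [-0.9 -0.3 -0.6] [-19.5  -0.1  40. ]
end 13.84 [ 0.3  0.2 -0.3] [-166.4  142.5  249.3]
```

View pics/top1c.png

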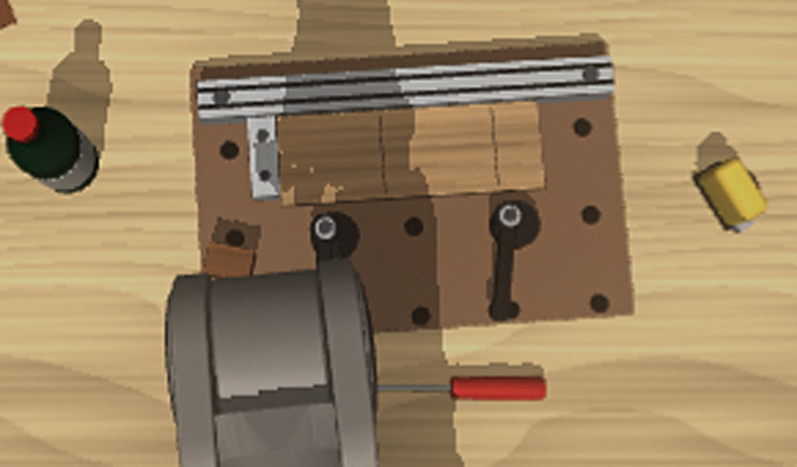

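The board is now against the end stop (end at about (279,115–205)) and the fence. The lever positions are unchanged. I'll nudge its end once more, then close the left lever and the right lever.

```bash
cat >> h.py <<'E'
def pose(py,q,off,r=92):
    th=np.pi-.35+q
    return -40+r*np.cos(th)+off*np.sin(th), py+r*np.sin(th)-off*np.cos(th), O(th-np.pi)
def qest(py):
    t=tool();a=np.arctan2(t[1]-py,t[0]+40)%(2*np.pi);return a+np.arctan2(26,np.hypot(92,26)) -(np.pi-.35)
def close(py,q0,qstop=1.5,r=92):
    x,y,o=pose(py,q0,40); robot.move_to(W(x,y,.12),o); robot.line_to(W(x,y,.051),velocity=.12); st("at lever")
    q=q0
    while q<1.95:
        x,y,o=pose(py,q,26); robot.line_to(W(x,y,.051),o,velocity=.08)
        f=np.linalg.norm(robot.current_contact_force()[:2]); e=qest(py)
        print("cmd %.2f est %.2f F %.1f"%(q,e,f))
        if e>=qstop or f>22: break
        q+=.2 if q<1.1 else .07
    q=min(e,q); x,y,o=pose(py,q,50); robot.line_to(W(x,y,.051),o); robot.line_to(W(x,y,.13),velocity=.2); st("clear")
E
python3 - <<'E'
from h import *
robot.move_to(W(37,-200,.13),O(0)); robot.line_to(W(37,-175,.041),velocity=.15); 
print(robot.line_to(W(37,-140,.041),velocity=.05,f_stop=14)); st("end push")
robot.line_to(W(37,-170,.041)); robot.line_to(W(37,-170,.13),velocity=.2)
robot.line_to(W(-130,0,.13),velocity=.3)
close(96,.2)
robot.line_to(W(-135,-20,.13),velocity=.2)
save("top","top2");save("scene","scene2")
a=cv2.imread("pics/scene2.png")[150:320,90:380]; cv2.imwrite("pics/scene2c.png",cv2.resize(a,(797,467),interpolation=cv2.INTER_CUBIC))
E
```

```text
True
end push 16.83 [ 0.4 -1.8  0.6] [  36.8 -153.6   42.3]
at lever 20.0 [-0.4  0.8 -0.3] [-124.4  148.7   51.5]
cmd 0.20 est 0.20 F 1.2
cmd 0.40 est 0.39 F 0.3
cmd 0.60 est 0.58 F 0.4
cmd 0.80 est 0.78 F 1.3
cmd 1.00 est 0.98 F 0.7
cmd 1.20 est 1.18 F 1.1
cmd 1.27 est 1.25 F 1.0
cmd 1.34 est 1.31 F 2.6
cmd 1.41 est 1.37 F 4.8
cmd 1.48 est 1.43 F 6.9
cmd 1.55 est 1.50 F 6.7
clear 24.42 [0.5 0.7 0.1] [-122.2   31.7  130.1]
```

View pics/scene2c.png

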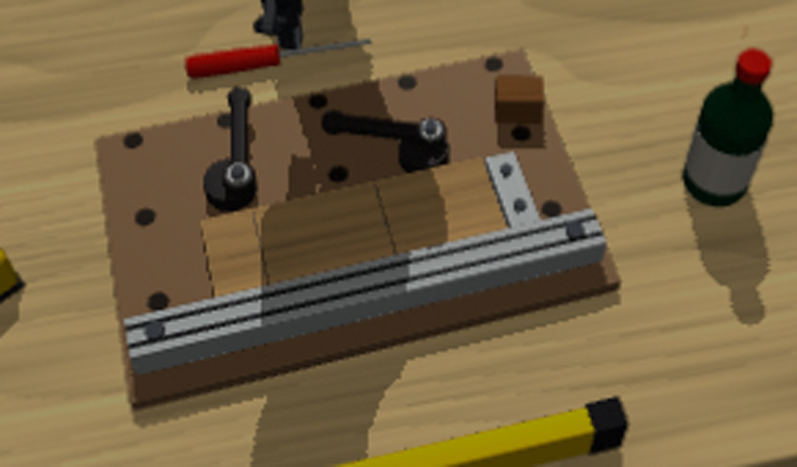

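The left lever has swung round (its round end is at (333,122)) and the board sits against the stop at (500,225). Next I close the right lever, tighten the left one a little more, and measure both angles.

Run:
```python
from h import *
close(-96,.15,1.58)
# re-tighten left
robot.line_to(W(-150,0,.13),velocity=.2)
x,y,o=pose(96,1.4,45); robot.move_to(W(x,y,.13),o); robot.line_to(W(x,y,.051),velocity=.12)
for q in(1.5,1.58,1.66):
    x,y,o=pose(96,q,26); robot.line_to(W(x,y,.051),o,velocity=.08); print(q,qest(96)); st("")
    if qest(96)>1.58: break
x,y,o=pose(96,q,50); robot.line_to(W(x,y,.051),o); robot.line_to(W(x,y,.2),velocity=.2)
robot.move_to([.42,.2,.3],O(0)); st("clear")
save("top","top3");save("scene","scene3")
z=cv2.resize(cv2.imread("pics/scene3.png")[150:320,90:380],(797,467),interpolation=cv2.INTER_CUBIC); cv2.imwrite("pics/scene3c.png",z)
z=cv2.resize(cv2.imread("pics/top3.png")[90:260,130:420],(797,467),interpolation=cv2.INTER_CUBIC); cv2.imwrite("pics/top3c.png",z)
```

```text
at lever 26.7 [ 0.2  1.1 -0.6] [-121.8  -38.9   51.4]
cmd 0.15 est 0.15 F 0.3
cmd 0.35 est 0.34 F 0.9
cmd 0.55 est 0.53 F 0.5
cmd 0.75 est 0.73 F 0.5
cmd 0.95 est 0.93 F 0.5
cmd 1.15 est 1.13 F 0.9
cmd 1.22 est 1.20 F 0.5
cmd 1.29 est 1.27 F 1.4
cmd 1.36 est 1.33 F 4.7
cmd 1.43 est 1.39 F 5.9
cmd 1.50 est 1.45 F 8.1
cmd 1.57 est 1.51 F 10.3
cmd 1.64 est 1.57 F 10.5
cmd 1.71 est 1.62 F 14.3
clear 31.89 [-0.6  0.7 -0.7] [-114.  -169.2  130.3]
1.5 1.48930991731589
 34.59 [-1.   0.5  0.5] [-101.2   22.9   51.4]
1.58 1.52292406392804
 34.84 [-6.6  1.9  3.4] [-99.4  20.   50. ]
1.66 1.5740892865332214
 35.09 [-11.    2.9   4.7] [-95.9  16.4  49.1]
clear 37.91 [-0.2  0.1  0. ] [-190.8  224.3  299.4]
```

View pics/scene3c.png

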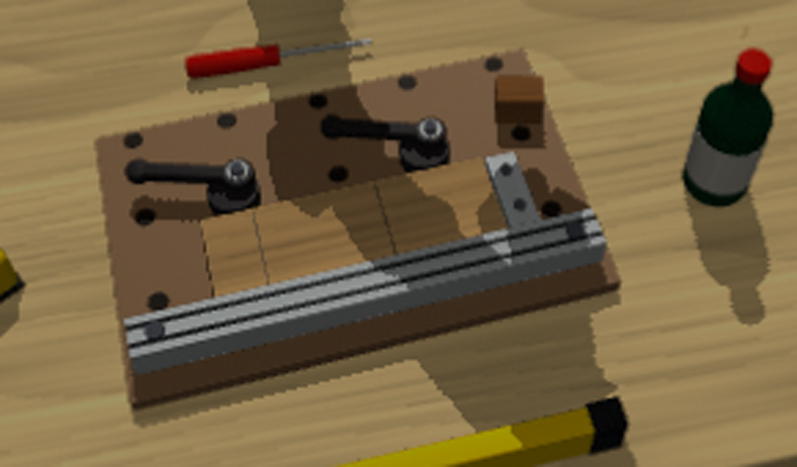

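View pics/top3c.png

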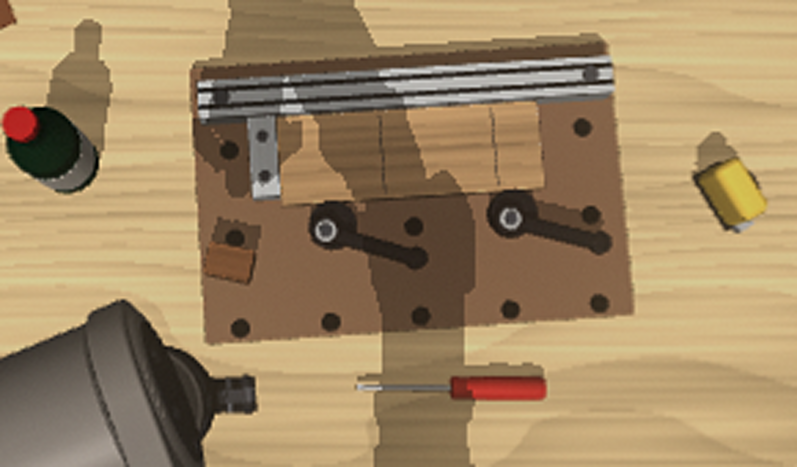

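Both levers sit at about q 1.56–1.58 (ends at top-crop (416,257) and (600,242)), well past tight. The board touches the stop and fence, the bystanders haven't moved, and the arm is clear.

```bash
python3 -c "
from station import workorder
print(workorder.close_job())"
```

```text
the job is handed in; nothing more can be done
None
```

The board is pushed into the corner against the end stop and fence, both cam levers are closed to about 1.57 rad (tight from 1.35), the bystanders look unmoved in the final pictures, and the job is handed in; no verdict was returned.

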